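# Slide the brass plate along the ledge until its edge overhangs

## Task

Two thin plates, one brass and one silver-grey steel, lie end to end on the dark wooden ledge with a gap between them. Gripping and lifting nothing, push the brass plate sideways with the fingertips until its long edge lies flat along the pale raised fence, then slide it along the fence, away from the steel plate, until about a third of its length sticks out past its end of the ledge, so that its edge can be taken hold of later. Keep the brass plate flat on the ledge without tipping it off, and leave the steel plate and everything else where they are.

Things in the scene. Friction and masses are not known exactly. Their poses are not given: they have to be found in the camera images.
- ledge: Fixed dark wooden ledge, 85 (x) x 420 (y) mm, flat top 80 mm above its origin (centre of its underside, on the bench). y runs along its length; both ends (y = +-210 mm) are open. A pale wooden fence, 12 mm thick, 12 mm above the top, runs along the whole -x edge, on the robot's side (inner face at x = -30.5 mm); the +x edge has no rim; a fixed frame 66 mm high lies close behind it.
- brass_plate: Loose brass-coloured plate, 40 (x) x 120 (y) x 6 (z) mm, about 0.2 kg, a dark dot at each corner; origin at the centre of its underside. It lies on the ledge in the +y or the -y half, under 8 degrees askew, about 9 to 17 mm off the fence. Flat against the fence its origin is at x = -10.5 mm of the ledge. It slides with ordinary friction.
- steel_plate: Loose silver-grey steel plate, same size and origin as the brass one, in the other half of the ledge; the gap between the facing ends of the plates is 85 to 150 mm. To be left alone.
- glue_bottle: Loose cream-coloured bottle, 46 mm wide, 101 mm high, standing to the right of the ledge; origin at its base. Bystander.
- wax: Loose round green tin, 72 mm wide, 27 mm high, to the right of the ledge; origin at its base. Bystander.
- jar: Loose amber jar with a black cap, 46 mm wide, 59 mm high, to the right of the ledge; origin at its base. Bystander.
- mallet: Loose beech mallet, 110 x 245 x 62 mm, lying to the left of the ledge; origin in the middle of its underside. Bystander.
- pencil: Loose flat red pencil, 14 x 168 x 8 mm, lying to the left of the ledge near the front of the bench; origin in the middle of its underside. Bystander.
There are look-alikes about, which are no part of the job. What is shaped like the brass_plate but orange or red is not meant.

How it is judged (in metres and radians):
On the way, in this order (a step that is already met when the one before it is completed fails the run):
1. the brass plate lies flat along the fence, still not overhanging enough (x of brass_plate in the frame of ledge between -0.0145 and -0.0075 m and angle between the y axis of brass_plate and the y axis of ledge, either way round below 0.05 rad and z of brass_plate in the frame of ledge between 0.076 and 0.084 m and angle between brass_plate's own z axis and vertical below 0.06 rad), for 0.2 s.
2. about a third of the brass plate sticks out past the end of the ledge (all of step 1 and (y of brass_plate in the frame of ledge between 0.178 and 0.202 m or y of brass_plate in the frame of ledge between -0.202 and -0.178 m)), for 0.2 s.
At the end, for the whole second after the job is handed in: The brass plate is at rest flat on the ledge, its long edge within 3 mm of the fence and within 0.05 rad of parallel, with 28 to 52 mm of its 120 mm sticking out past an end of the ledge; the steel plate has moved less than 12 mm and each bystander less than 30 mm (all of step 2 and linear speed of brass_plate below 0.01 m/s and distance of steel_plate from where it was at the start of the episode below 0.012 m and distance of each of glue_bottle, wax, jar, mallet, pencil from where it was at the start of the episode below 0.03 m); the robot touches nothing.
It fails at once if the brass plate is lifted, tipped or knocked off the ledge (z of brass_plate in the frame of ledge above 0.088 m or z of brass_plate in the frame of ledge below 0.07 m or angle between brass_plate's own z axis and vertical above 0.15 rad).
It fails at once if the brass plate is pushed far too far out (y of brass_plate in the frame of ledge above 0.215 m or y of brass_plate in the frame of ledge below -0.215 m).
It fails at once if the steel plate is moved (distance of steel_plate from where it was at the start of the episode above 0.012 m).
It fails at once if a bystander is disturbed (distance of any of glue_bottle, wax, jar, mallet, pencil from where it was at the start of the episode above 0.03 m).
It also fails if it takes over 43 s, if anything falls off the work surface, if the arm or the gripper's body presses on something with over 40 N, if the wrist force passes 120 N, or if a joint passes its speed limit or range.

## Robot

A 6-joint arm with a two-finger parallel gripper is mounted at the origin on a cart in front of the work surface, level with it; the furniture and walls round the work are solid. World frame = base frame: x ahead of the robot, y to its left, z up, the work surface at z = 0. Lengths are in m, angles in degrees, forces in N, time in s.
With the tool pointing down it reaches from about 0.4 to 0.825 m from the base axis. Payload 7 kg.
Tool frame: the origin (TCP) lies midway between the tips of the shut fingers; the grasp point (between the pads) lies 19 mm behind it (r.grasp_offset is the distance from the TCP to the grasp point, in m); z points along the fingers, x is the direction in which the jaws open and shut, and the axes are right-handed (so a half turn about z gives the same grasp; the last joint's range is limited). The gripper opens to 88 mm and grips with 3 to 60 N. Pads are 19 mm wide; open, the fingers measure 130 mm over their backs; the gripper's body (78 mm by 193 mm) begins 47 mm behind the grasp point.
Start: joints at [92.939, 20.546, 0.682, 0, -70.136, -16.507], TCP at [0.158, 0.656, 0.227] pointing down, gripper open.
Joint ranges: [-176.03, 176.03], [-82.01, 121.73], [-58.28, 71.71], [-173.87, 95.51], [-174.79, -0.11], [-173.66, 173.66]. Speed limits (degrees/s): [136.94, 136.94, 172.46, 180, 180, 180].

## Interface

Orientations are given as [roll, pitch, yaw] about the fixed x, y, z axes, in that order (R = Rz(yaw) Ry(pitch) Rx(roll)).
In Python, from plant import r gives the robot as it stands.
- The arm moves only by the tool step_arm, never from a script. Its argument "deltas" is a list of rows, each a list of 7 numbers: the turn, a rotation vector about the tool's x, y, z in rad, then the shift along the tool's x, y, z in mm, then the opening, from -1 (shut) to 1 (fully open), so that 0 is half open. In form: [[ax, ay, az, x, y, z, grip], ...]. A call has 1 to 10 rows; each row shifts and turns the pose as measured when the row begins, along the tool's axes as they then stand; what a row does not reach is not made up. A row lasts 1/10 s, in which the tool goes at most 50 mm and 8.59 degrees, less where a joint would pass 70% of its speed; a pose out of reach is approached as far as the arm can. A call with a gripper value outside its range is refused whole. The fingers move at their own pace and stop on an object; "squeeze" is the grip in N (left out, the last holds). Time passes only in rows, so rows that do not move let the fingers close. It gives the time, the measured TCP pose, the force and the opening at its end, in the units of the state.
- r.get_state(): the state, without advancing time (a new reading comes with each control period).
- r.capture(name): name is "side" or "top"; returns the picture (400x640x3 uint8, red, green, blue); there is no depth.
- r.camera_info(name): a dict with "vertical_fov" (degrees; the focal length in pixels is half the picture's height over the tangent of half this angle, whatever the lens; pixels are square), "cx", "cy" (the principal point, pixels), "view" (4x4, takes a point from world to camera coordinates). Camera axes: x right, y down, z forward; pixel columns grow to the right and rows downward; lengths in m; the calibration is good to about 2 mm. A picture is of the moment at which its call begins. camera_info takes no time and is no camera call.
- r.close_job(): hands the job in, once; it reports no verdict.
The state is a dict: "time_s": time; "joints": joint angles; "qd": joint speeds; "joint_torque": joint torques, N m; "tcp_pos": TCP position; "eef_rot": TCP orientation; "contact_force": force on the tool from outside, world axes, zero at the start; "moment": the same for the moment, N m; "gripper_width": finger opening in m.
Only numpy, scipy, OpenCV 4.12 (cv2) and the standard library are available. Lean on these libraries where they do the work, as an engineer would, in place of code of your own. Each camera call takes 0.05 s, during which the arm holds its last target.

## Working session

There is one attempt and no reset: what is moved stays moved. The work goes in short steps, Python scripts to look and compute and a tool call to move; the robot and the scene stay as the last step left them, time stands still between calls to the robot, and variables do not carry over. Pictures are saved under pics/ and viewed, and the job is handed in when it is done.

Besides the shell and the picture viewer there is one more tool, called after "Request:" by a JSON object that holds its "name" and its "arguments". step_arm: Moves the arm, as the interface text tells. Its arguments: {"type":"object","properties":{"deltas":{"type":"array","items":{"type":"array","items":{"type":"number"}}},"squeeze":{"type":"number"}},"required":["deltas"]}

```bash
mkdir -p pics; ls
python3 - <<'E'
from plant import r
import cv2,numpy as np
np.set_printoptions(suppress=True,precision=4)
for n in("side","top"):
    cv2.imwrite(f"pics/{n}0.png",r.capture(n)[:,:,::-1]); print(r.camera_info(n))
print(r.get_state())
E
```

```text
pics
{'vertical_fov': 47.16634628249201, 'cx': 322.1631859007417, 'cy': 197.12366624778863, 'view': array([[ 0.9256, -0.3783, -0.0119, -0.423 ],
       [-0.2154, -0.5008, -0.8383,  0.217 ],
       [ 0.3112,  0.7785, -0.545 ,  1.4218],
       [ 0.    ,  0.    ,  0.    ,  1.    ]])}
{'vertical_fov': 47.93019612498145, 'cx': 316.6745634986849, 'cy': 198.7680307667264, 'view': array([[-0.0165, -0.9997, -0.0165,  0.1273],
       [-0.9971,  0.0176, -0.0741,  0.533 ],
       [ 0.0743,  0.0152, -0.9971,  1.561 ],
       [ 0.    ,  0.    ,  0.    ,  1.    ]])}
{'time_s': 0.1, 'joints': array([ 92.9407,  20.59  ,   0.6395,  -0.0191, -70.137 , -16.5067]), 'qd': array([ 0.067 , -0.1133,  0.0634,  0.0663, -0.0359,  0.0311]), 'joint_torque': array([ -0.0022, -58.4168,  29.375 ,   7.0155,   0.0101,  -0.0001]), 'tcp_pos': array([0.1582, 0.6557, 0.2257]), 'eef_rot': array([-179.9923,   -0.089 , -103.5724]), 'contact_force': array([0.1361, 0.8496, 0.1531]), 'moment': array([-0.0365, -0.0021,  0.0224]), 'gripper_width': 0.08757818585162308}
```

View pics/side0.png

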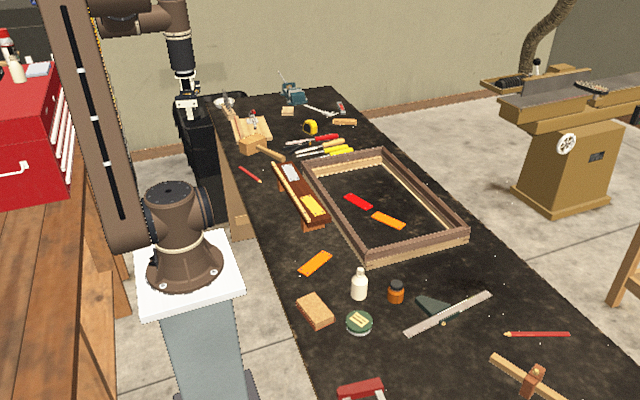

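View pics/top0.png

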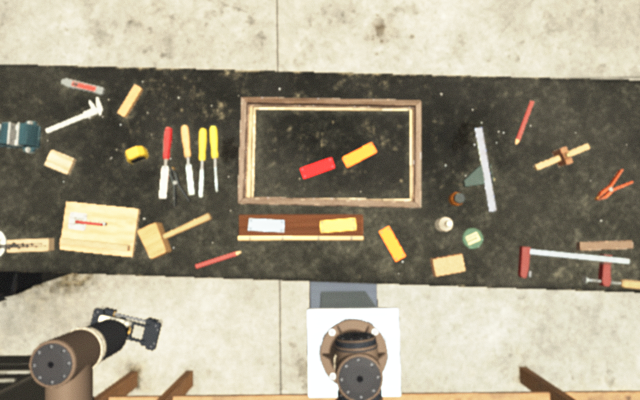

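The top view shows the ledge at about (300,228). The steel plate is on the left (+y) at (265,226) and the brass plate on the right (-y) at (338,226). The fence is the lower strip, at row ~238. I'll enlarge this area.

Run:
```python
import cv2
t=cv2.imread("pics/top0.png")
cv2.imwrite("pics/topc.png",cv2.resize(t[200:260,230:370],None,fx=5.7,fy=5.7,interpolation=cv2.INTER_CUBIC))
s=cv2.imread("pics/side0.png")
cv2.imwrite("pics/sidec.png",cv2.resize(s[150:240,260:340],None,fx=6.6,fy=6.6,interpolation=cv2.INTER_CUBIC))
```

```text
(no output)
```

View pics/topc.png

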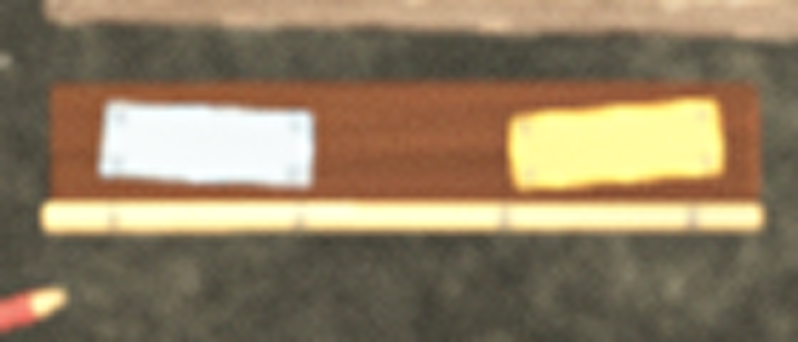

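View pics/sidec.png

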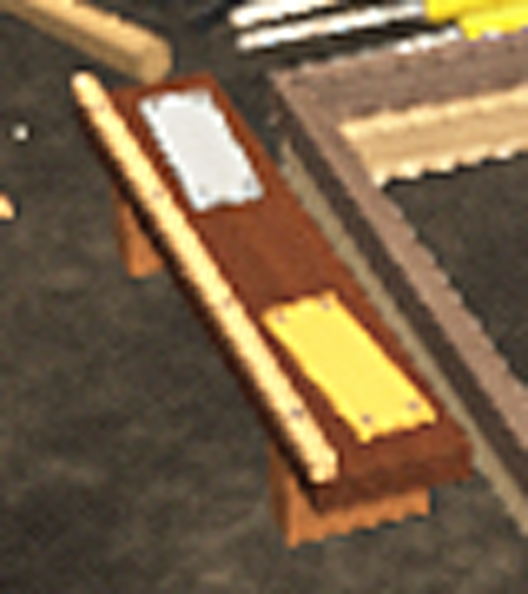

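```bash
cat > h.py <<'E'
from plant import r
import cv2,numpy as np
np.set_printoptions(suppress=True,precision=4)
def K(n):
    c=r.camera_info(n); f=200/np.tan(np.radians(c["vertical_fov"])/2); return f,c["cx"],c["cy"],np.array(c["view"])
def back(n,u,v,z):
    f,cx,cy,V=K(n); R=V[:3,:3];t=V[:3,3]; o=-R.T@t; d=R.T@np.array([(u-cx)/f,(v-cy)/f,1]); return o+d*(z-o[2])/d[2]
def proj(n,P):
    f,cx,cy,V=K(n); p=V[:3,:3]@np.array(P)+V[:3,3]; return np.array([cx+f*p[0]/p[2],cy+f*p[1]/p[2]])
def crop(n,x,y,z,ox,oy,s): return back(n,ox+(x+.5)/s-.5,oy+(y+.5)/s-.5,z)
E
python3 - <<'E'
from h import *
T=lambda x,y,z:crop("top",x,y,z,230,200,5.7)
S=lambda x,y,z:crop("side",x,y,z,260,150,6.6)
for nm,x,y,z in [("ledge +x+y",52,84,.08),("ledge +x-y",760,84,.08),("fence out +y",41,232,.092),("fence out -y",765,231,.092),("fence in mid",400,202,.092),
 ("b +x+y",511,117,.086),("b +x-y",718,99,.086),("b -x-y",722,174,.086),("b -x+y",517,190,.086),
 ("s +x+y",106,101,.086),("s +x-y",313,112,.086),("s -x-y",308,187,.086),("s -x+y",99,176,.086)]: print(nm,T(x,y,z))
print("side")
for nm,x,y,z in [("ledge +x+y",205,77,.08),("ledge +x-y",470,445,.08),("fence in -y",338,465,.092),("fence out+y",73,82,.092),
 ("b +x+y",334,293,.086),("b +x-y",437,415,.086),("b -x-y",365,440,.086),("b -x+y",263,313,.086),
 ("s +x-y",263,195,.086),("s -x-y",197,210,.086)]: print(nm,S(x,y,z))
E
```

```text
ledge +x+y [0.4826 0.382  0.08  ]
ledge +x-y [ 0.4754 -0.0377  0.08  ]
fence out +y [0.3954 0.3865 0.092 ]
fence out -y [ 0.3891 -0.0375  0.092 ]
fence in mid [0.4094 0.1755 0.092 ]
b +x+y [0.4583 0.1097 0.086 ]
b +x-y [ 0.4668 -0.0123  0.086 ]
b -x-y [ 0.4227 -0.0136  0.086 ]
b -x+y [0.4153 0.1069 0.086 ]
s +x+y [0.4718 0.3489 0.086 ]
s +x-y [0.4632 0.2265 0.086 ]
s -x-y [0.4191 0.2299 0.086 ]
s -x+y [0.4276 0.3533 0.086 ]
side
ledge +x+y [0.4775 0.379  0.08  ]
ledge +x-y [ 0.4744 -0.0345  0.08  ]
fence in -y [ 0.4024 -0.0401  0.092 ]
fence out+y [0.3969 0.3832 0.092 ]
b +x+y [0.4593 0.1139 0.086 ]
b +x-y [ 0.4661 -0.012   0.086 ]
b -x-y [ 0.4251 -0.0179  0.086 ]
b -x+y [0.4179 0.1105 0.086 ]
s +x-y [0.4592 0.2247 0.086 ]
s -x-y [0.4199 0.224  0.086 ]
```

Both views agree:
- **Ledge:** centre at about (0.436, 0.172), yaw about -0.8°.
- **Brass plate:** centre at about (0.442, 0.049), yaw about +3.8°. It is in the -y half, so it has to slide toward -y.

I'll turn the tool square to the ledge with the fingers shut, then go over.

Request:
{"name": "step_arm", "arguments": {"deltas": [[0,0,-0.112,0,0,0,-1],[0,0,-0.112,0,0,0,-1],[0,0,0,40,-20,0,-1],[0,0,0,40,-20,0,-1],[0,0,0,40,-20,0,-1],[0,0,0,40,-20,0,-1],[0,0,0,40,-20,0,-1],[0,0,0,40,-20,0,-1]]}}

```text
time_s: 0.9
tcp_pos: [0.2779, 0.4088, 0.2204]
eef_rot: [179.9, -0.6, -89.9]
contact_force: [1.0, -0.2, -0.3]
gripper_width: 0.0291
```

Request:
{"name": "step_arm", "arguments": {"deltas": [[0,0,0,40,-24,0,-1],[0,0,0,40,-24,0,-1],[0,0,0,40,-24,0,-1],[0,0,0,40,-24,0,-1],[0,0,0,40,-24,0,-1],[0,0,0,40,-24,0,-1],[0,0,0,40,-24,0,-1],[0,0,0,40,-24,0,-1],[0,0,0,40,-24,0,-1],[0,0,0,0,0,0,-1]]}}

```text
time_s: 1.9
tcp_pos: [0.5002, 0.0282, 0.2238]
eef_rot: [179.9, -0.6, -89.9]
contact_force: [0.8, 1.2, -1.0]
gripper_width: 0.0005
```

Run:
```python
from h import *
s=r.get_state();print(s["time_s"],s["tcp_pos"],s["eef_rot"],s["contact_force"])
# frame near edge
print(crop("top",400,28,.066,230,200,5.7),crop("side",270,80,.066,260,150,6.6))
```

```text
1.9 [0.5002 0.0282 0.2238] [179.929   -0.5669 -89.9317] [ 0.7587  1.1714 -1.0485]
[0.5132 0.1755 0.066 ] [0.5204 0.3842 0.066 ]
```

Request:
{"name": "step_arm", "arguments": {"deltas": [[-0.01,0,0.015,-15,0,20,-1],[0,0,0,0,0,30,-1],[0,0,0,0,0,30,-1],[0,0,0,0,0,30,-1],[0,0,0,0,0,20,-1],[0,0,0,0,0,5,-1],[0,0,0,0,0,0,-1]]}}

```text
time_s: 2.6
tcp_pos: [0.4985, 0.0405, 0.084]
eef_rot: [179.3, -0.6, -91.2]
contact_force: [0.4, 0.0, -0.6]
gripper_width: 0.0003
```

Run:
```python
from h import *
s=r.get_state();print(s["time_s"],s["tcp_pos"],s["eef_rot"],s["contact_force"])
for n,(a,b,c,d) in {"side":(150,240,240,360),"top":(190,260,230,370)}.items():
    cv2.imwrite(f"pics/{n}1.png",cv2.resize(r.capture(n)[a:b,c:d,::-1],None,fx=5.7,fy=5.7,interpolation=cv2.INTER_CUBIC))
```

```text
2.6 [0.4985 0.0405 0.084 ] [179.323   -0.571  -91.1976] [ 0.4221  0.0336 -0.6118]
```

View pics/side1.png

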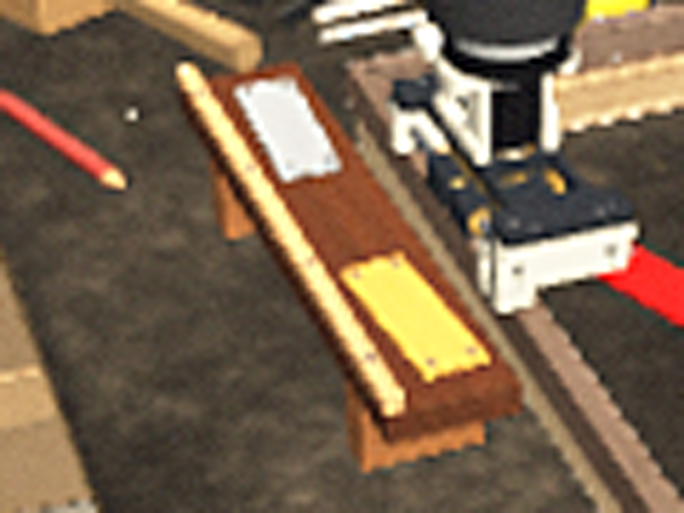

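View pics/top1.png

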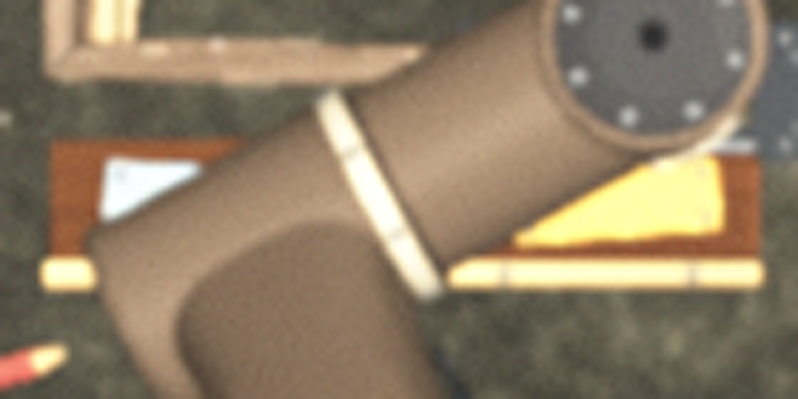

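Request:
{"name": "step_arm", "arguments": {"deltas": [[0.011,-0.01,-0.004,0,5,1,-1],[0,0,0,0,5,0,-1],[0,0,0,0,4,0,-1]]}}

```text
time_s: 3.0
tcp_pos: [0.4862, 0.0419, 0.0867]
eef_rot: [-179.6, 0.2, -90.9]
contact_force: [-0.6, 1.0, -0.5]
gripper_width: 0.0005
```

Request:
{"name": "step_arm", "arguments": {"deltas": [[0,0,0,0,3,0,-1],[0,0,0,0,3,0,-1],[0,0,0,0,3,0,-1]]}}

```text
time_s: 3.3
tcp_pos: [0.4764, 0.0422, 0.088]
eef_rot: [-179.5, 0.3, -90.9]
contact_force: [-1.1, 1.3, -0.5]
gripper_width: 0.0003
```

Request:
{"name": "step_arm", "arguments": {"deltas": [[0,0,0,0,3,0,-1],[0,0,0,0,3,0,-1],[0,0,0,0,3,0,-1]]}}

```text
time_s: 3.6
tcp_pos: [0.4667, 0.0424, 0.0879]
eef_rot: [-179.5, 0.3, -90.9]
contact_force: [0.0, 1.0, -1.1]
gripper_width: 0.0006
```

z has drifted up to 88 mm, which is above the plate. I'll back off and go lower.

Request:
{"name": "step_arm", "arguments": {"deltas": [[0,0,0,0,-10,0,-1],[0,0,0,0,-10,0,-1],[-0.005,0.003,0,0,0,2,-1],[0,0,0,0,0,2,-1],[0,0,0,0,0,0,-1]]}}

```text
time_s: 4.1
tcp_pos: [0.4886, 0.0422, 0.0835]
eef_rot: [-179.8, 0.1, -90.9]
contact_force: [0.2, 0.4, 0.8]
gripper_width: 0.0005
```

Run:
```python
from h import *
for i in range(3):
    s=r.get_state();print(s["time_s"],s["tcp_pos"],s["eef_rot"],s["contact_force"])
    if i==0: cv2.imwrite("pics/side2.png",cv2.resize(r.capture("side")[150:240,240:360,::-1],None,fx=5.7,fy=5.7,interpolation=cv2.INTER_CUBIC))
    else: r.capture("side")
```

```text
4.1 [0.4886 0.0422 0.0835] [-179.8065    0.0996  -90.9224] [0.1785 0.3723 0.7572]
4.15 [0.4885 0.0421 0.0835] [-179.8086    0.0969  -90.9172] [-0.143  -0.1792  0.3948]
4.2 [0.4885 0.0422 0.0837] [-179.7936    0.1057  -90.9147] [ 0.2489 -0.3584 -0.2378]
```

View pics/side2.png

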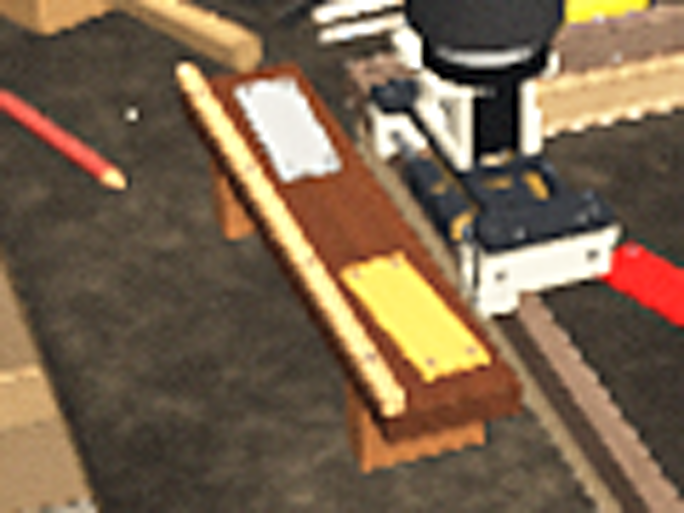

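The plate hasn't moved. The finger is beside it with the tip near (500,310). I'll push with a small downward trim.

Request:
{"name": "step_arm", "arguments": {"deltas": [[0,0,0,0,4,1,-1],[0,0,0,0,3,0.5,-1]]}}

```text
time_s: 4.45
tcp_pos: [0.4811, 0.0423, 0.0823]
eef_rot: [-179.8, 0.1, -90.9]
contact_force: [0.4, 0.1, -1.0]
gripper_width: -0.0001
```

Request:
{"name": "step_arm", "arguments": {"deltas": [[0,0,0,0,3,0.3,-1],[0,0,0,0,3,0.3,-1]]}}

```text
time_s: 4.65
tcp_pos: [0.4743, 0.0424, 0.0817]
eef_rot: [-179.8, 0.1, -90.9]
contact_force: [0.8, 0.5, -0.5]
gripper_width: 0.0006
```

Request:
{"name": "step_arm", "arguments": {"deltas": [[0,0,0,0,3,-0.6,-1],[0,0,0,0,3,0,-1]]}}

```text
time_s: 4.85
tcp_pos: [0.468, 0.0427, 0.0826]
eef_rot: [-179.7, 0.1, -90.9]
contact_force: [0.9, -1.1, 0.2]
gripper_width: 0.001
```

Request:
{"name": "step_arm", "arguments": {"deltas": [[0,0,0,0,2,0,-1],[0,0,0,0,2,0,-1]]}}

```text
time_s: 5.05
tcp_pos: [0.4639, 0.0429, 0.0829]
eef_rot: [-179.7, 0.2, -90.9]
contact_force: [0.8, 0.6, -0.3]
gripper_width: 0.0007
```

Request:
{"name": "step_arm", "arguments": {"deltas": [[0,0,0,0,2,0,-1],[0,0,0,0,2,0,-1]]}}

```text
time_s: 5.25
tcp_pos: [0.4597, 0.0431, 0.083]
eef_rot: [-179.6, 0.2, -90.9]
contact_force: [1.0, -0.1, -0.1]
gripper_width: 0.0003
```

```bash
cat >> h.py <<'E'
def snap(name,n="side",b=(150,240,240,360),s=5.7):
    t=r.get_state();print(t["time_s"],t["tcp_pos"],t["eef_rot"],t["contact_force"])
    cv2.imwrite(f"pics/{name}.png",cv2.resize(r.capture(n)[b[0]:b[1],b[2]:b[3],::-1],None,fx=s,fy=s,interpolation=cv2.INTER_CUBIC))
E
python3 -c "
from h import *
snap('side3')"
```

```text
5.25 [0.4597 0.0431 0.083 ] [-179.6303    0.1761  -90.8636] [ 1.0002 -0.0819 -0.0823]
```

View pics/side3.png

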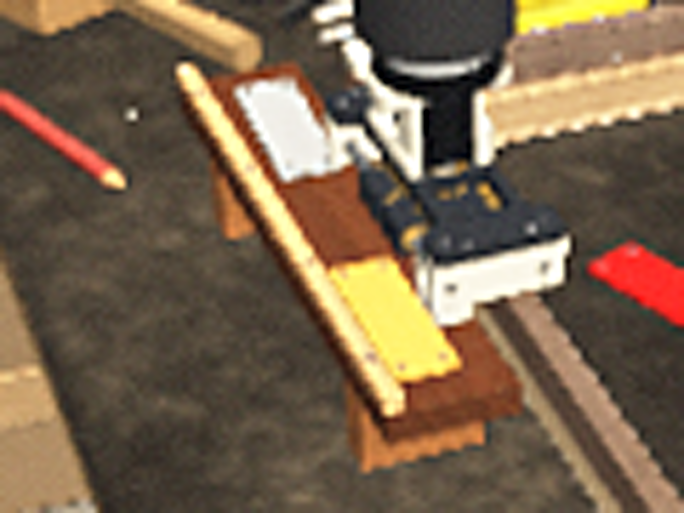

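The plate is moving flat toward the fence. Its inner end at (335,270) is nearly touching, and its outer end at (400,378) still shows a small gap. I'll carry on until the force rises.

Request:
{"name": "step_arm", "arguments": {"deltas": [[0,0,0,0,2,0,-1]]}}

```text
time_s: 5.4
tcp_pos: [0.4575, 0.0431, 0.083]
eef_rot: [-179.6, 0.2, -90.9]
contact_force: [2.3, -0.1, -0.7]
gripper_width: 0.0008
```

Request:
{"name": "step_arm", "arguments": {"deltas": [[0,0,0,0,2,0.2,-1]]}}

```text
time_s: 5.5
tcp_pos: [0.4557, 0.0433, 0.0829]
eef_rot: [-179.6, 0.2, -90.9]
contact_force: [1.5, 0.7, 0.9]
gripper_width: 0.0002
```

Request:
{"name": "step_arm", "arguments": {"deltas": [[0,0,0,0,2,0.2,-1]]}}

```text
time_s: 5.6
tcp_pos: [0.4553, 0.0437, 0.0833]
eef_rot: [-179.4, 0.2, -90.8]
contact_force: [9.3, -3.5, -0.8]
gripper_width: 0.0002
```

Request:
{"name": "step_arm", "arguments": {"deltas": [[0,0,0,0,1,0.2,-1],[0,0,0,0,1,0,-1]]}}

```text
time_s: 5.8
tcp_pos: [0.455, 0.044, 0.0839]
eef_rot: [-179.2, 0.2, -90.7]
contact_force: [3.3, -0.8, -0.1]
gripper_width: 0.0004
```

```bash
python3 -c "
from h import *
snap('side4')"
```

```text
5.8 [0.455  0.044  0.0839] [-179.2107    0.2462  -90.7485] [ 3.2935 -0.845  -0.0701]
```

View pics/side4.png

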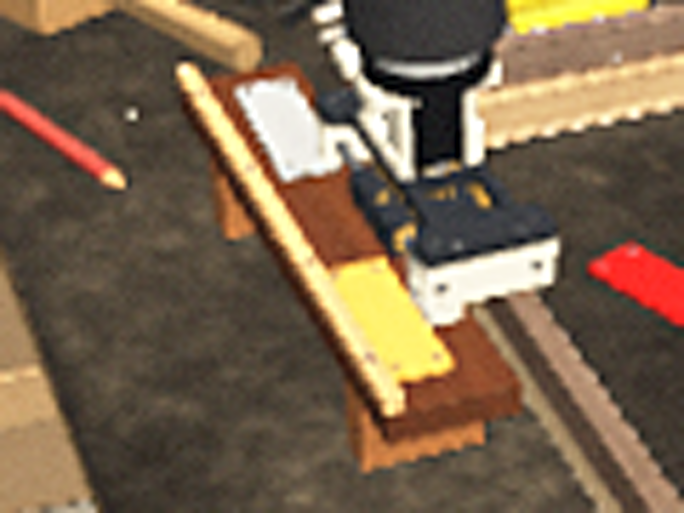

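Against the fence, the force rose to 9 N and x stalled at 0.455. The long edge now looks flush with the fence from (335,268) to (402,385). Next I'll retract, rise, and move into the gap behind the inner end.

Request:
{"name": "step_arm", "arguments": {"deltas": [[0,0,0,0,-6,0,-1],[-0.01,0,0,0,-8,0,-1],[0,0,0,0,0,-25,-1],[0,0,0,0,0,-25,-1],[0,0,0,-37,12,0,-1],[0,0,0,-37,12,0,-1],[0,0,0,-37,12,0,-1],[0,0,0,0,0,0,-1]]}}

```text
time_s: 6.65
tcp_pos: [0.4343, 0.1573, 0.1347]
eef_rot: [179.5, 0.1, -91.1]
contact_force: [-0.5, -0.6, -1.0]
gripper_width: 0.0004
```

```bash
python3 -c "
from h import *
snap('side5')
snap('top5','top',(190,260,230,370))"
```

```text
6.65 [0.4343 0.1573 0.1347] [179.4962   0.0964 -91.1047] [-0.4853 -0.5602 -0.959 ]
6.7 [0.4344 0.1559 0.1344] [179.4608   0.0552 -91.1021] [-0.7767  0.4462  0.0749]
```

View pics/side5.png

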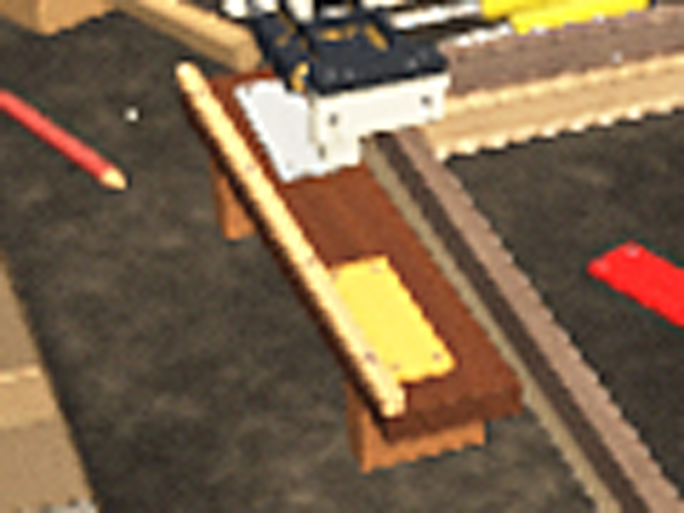

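View pics/top5.png

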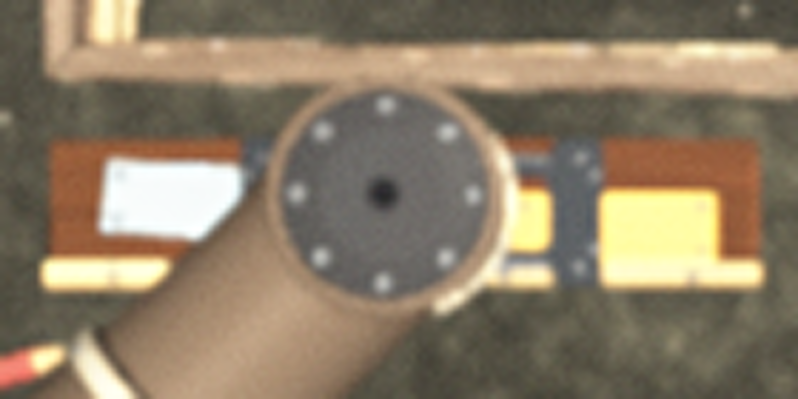

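The plate is flush along the fence. In the top crop its edge meets the fence at row ~258 and its outer end is at column 720, with the ledge end at 760. I'll go down into the gap.

Request:
{"name": "step_arm", "arguments": {"deltas": [[0.007,0,0,0,6,15,-1],[0,0,0,0,0,15,-1],[0,0,0,0,0,12,-1],[0,0,0,0,0,6,-1],[0,0,0,0,0,0,-1]]}}

```text
time_s: 7.25
tcp_pos: [0.429, 0.1509, 0.0839]
eef_rot: [179.6, -0.1, -91.4]
contact_force: [0.6, -0.1, 0.5]
gripper_width: 0.0002
```

Request:
{"name": "step_arm", "arguments": {"deltas": [[0,0,-0.008,5,0,0.5,-1],[0,0,0,4,0,0,-1]]}}

```text
time_s: 7.45
tcp_pos: [0.4294, 0.141, 0.0837]
eef_rot: [179.6, -0.1, -90.9]
contact_force: [0.7, 0.0, -0.1]
gripper_width: 0.0003
```

Request:
{"name": "step_arm", "arguments": {"deltas": [[0,0,0,4,0,0.2,-1],[0,0,0,4,0,0,-1]]}}

```text
time_s: 7.65
tcp_pos: [0.4297, 0.1322, 0.0843]
eef_rot: [179.7, -0.1, -91.0]
contact_force: [-0.2, 0.3, -0.4]
gripper_width: 0.0005
```

Request:
{"name": "step_arm", "arguments": {"deltas": [[0,0,0,4,0,0,-1],[0,0,0,4,0,0,-1]]}}

```text
time_s: 7.85
tcp_pos: [0.4298, 0.1236, 0.0849]
eef_rot: [179.7, -0.0, -91.0]
contact_force: [-0.0, 2.0, -0.5]
gripper_width: 0.0002
```

Request:
{"name": "step_arm", "arguments": {"deltas": [[0,0,0,-4,0,0,-1],[0,0,0,0,0,2,-1],[0,0,0,0,0,0,-1]]}}

```text
time_s: 8.15
tcp_pos: [0.4299, 0.1276, 0.0831]
eef_rot: [179.8, -0.0, -91.0]
contact_force: [-1.2, -0.1, 0.3]
gripper_width: 0.0004
```

```bash
python3 -c "
from h import *
snap('side6')"
```

```text
8.15 [0.4299 0.1276 0.0831] [179.7633  -0.0006 -91.0131] [-1.207  -0.078   0.2853]
```

View pics/side6.png

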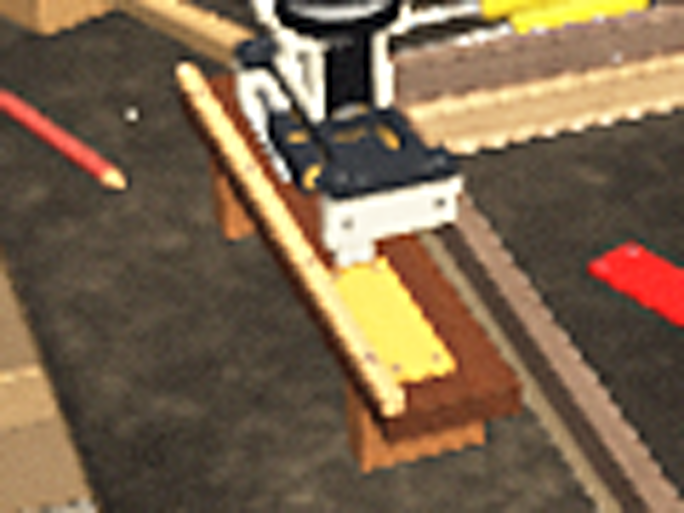

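The finger sits right at the plate's inner end at (355,260). I'll push in short runs, trimming z.

Request:
{"name": "step_arm", "arguments": {"deltas": [[0,0,0,4,0,0.3,-1],[0,0,0,4,0,0.3,-1],[0,0,0,4,0,0.3,-1]]}}

```text
time_s: 8.5
tcp_pos: [0.4311, 0.1168, 0.0828]
eef_rot: [179.9, 0.1, -90.9]
contact_force: [0.2, 2.6, 3.1]
gripper_width: 0.0007
```

Request:
{"name": "step_arm", "arguments": {"deltas": [[0,0,0,4,0,0.3,-1],[0,0,0,4,0,0.3,-1],[0,0,0,4,0,0.3,-1]]}}

```text
time_s: 8.8
tcp_pos: [0.4321, 0.1047, 0.0827]
eef_rot: [-179.9, 0.2, -90.9]
contact_force: [0.1, 2.9, 2.8]
gripper_width: 0.0002
```

```bash
python3 -c "
from h import *
snap('side7')"
```

```text
8.8 [0.4321 0.1047 0.0827] [-179.9452    0.2284  -90.8813] [0.0587 2.9387 2.814 ]
```

View pics/side7.png

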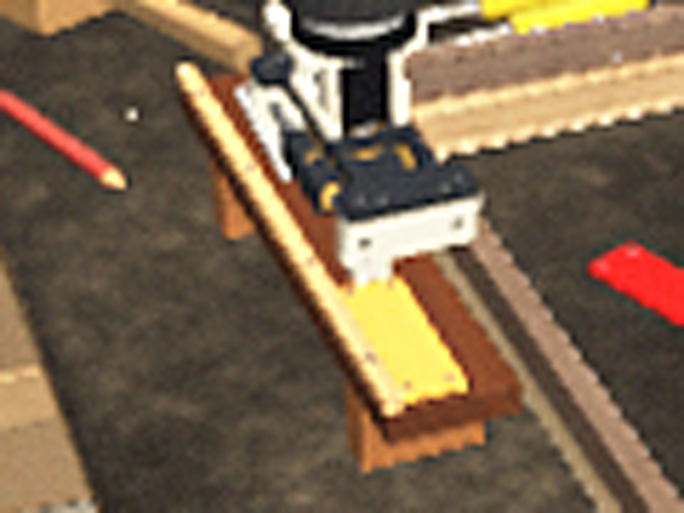

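The plate slides along the fence and stays flush. I'll ease the downward trim (Fz +3 suggests brushing the ledge) and trim x.

Request:
{"name": "step_arm", "arguments": {"deltas": [[0,0,0,4,0.4,0,-1],[0,0,0,4,0.4,0,-1],[0,0,0,4,0.4,0.2,-1]]}}

```text
time_s: 9.15
tcp_pos: [0.4305, 0.0913, 0.0823]
eef_rot: [-180.0, 0.2, -90.9]
contact_force: [0.5, 2.8, 4.5]
gripper_width: 0.0008
```

Request:
{"name": "step_arm", "arguments": {"deltas": [[0,0,0,4,0.4,0.2,-1],[0,0,0,4,0.4,0.2,-1],[0,0,0,4,0.4,0.2,-1]]}}

```text
time_s: 9.45
tcp_pos: [0.43, 0.079, 0.0823]
eef_rot: [-179.8, 0.3, -90.9]
contact_force: [1.5, 4.2, 5.1]
gripper_width: 0.0004
```

```bash
python3 -c "
from h import *
snap('side8')"
```

```text
9.45 [0.43   0.079  0.0823] [-179.8385    0.2905  -90.8603] [1.5387 4.1524 5.0715]
```

View pics/side8.png

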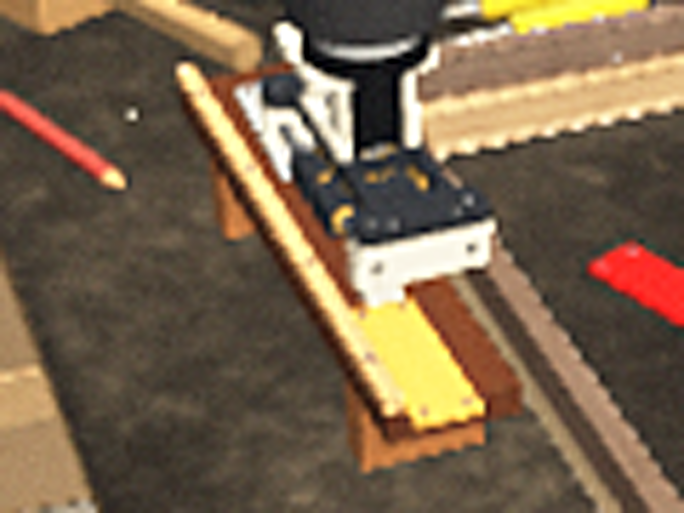

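Run:
```python
from h import *
S=lambda x,y,z:crop("side",x,y,z,240,150,5.7)
print(S(486,404,.086),S(421,424,.086),S(522,382,.08))
for y in (-.038,-.078): print([ (proj("side",(x,y,.086))-[239.5,149.5])*5.7-.5 for x in (.403,.443)])
snap('top8','top',(190,260,230,370))
```

```text
[ 0.446  -0.0523  0.086 ] [ 0.4054 -0.0556  0.086 ] [ 0.4764 -0.0329  0.08  ]
[array([405.6983, 407.9375]), array([471.4298, 391.6148])]
[array([431.7439, 447.2356]), array([498.6618, 430.226 ])]
9.5 [0.4295 0.0784 0.0821] [-179.883     0.2605  -90.8718] [0.7858 1.1352 2.283 ]
```

View pics/top8.png

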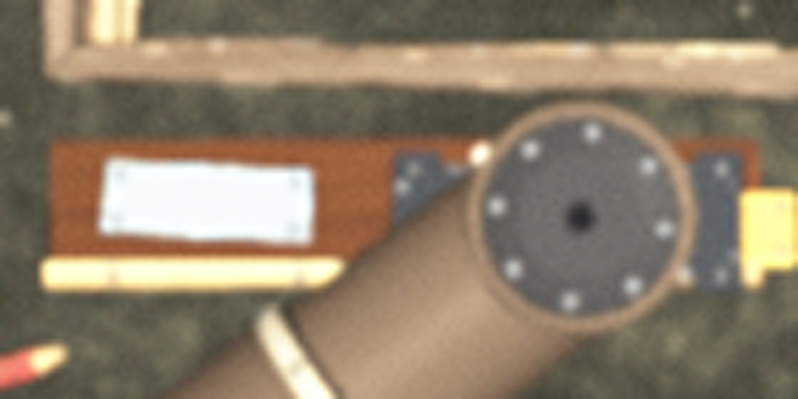

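The outer end is at y≈-0.055 against a ledge end at ≈-0.036, so about 19 mm sticks out. It needs about 21 mm more.

Request:
{"name": "step_arm", "arguments": {"deltas": [[0,0,0,3,0,-0.3,-1],[0,0,0,4,0.3,0,-1],[0,0,0,4,0.3,0,-1]]}}

```text
time_s: 9.85
tcp_pos: [0.4289, 0.067, 0.0819]
eef_rot: [-179.9, 0.2, -90.9]
contact_force: [2.7, 2.9, 1.4]
gripper_width: 0.0003
```

Request:
{"name": "step_arm", "arguments": {"deltas": [[0,0,0,3,0.3,0,-1],[0,0,0,3,0.3,0,-1]]}}

```text
time_s: 10.05
tcp_pos: [0.4285, 0.0606, 0.0819]
eef_rot: [-179.9, 0.3, -90.9]
contact_force: [2.2, 2.7, 1.7]
gripper_width: 0.0004
```

```bash
python3 -c "
from h import *
snap('side9')
snap('top9','top',(190,260,250,390))"
```

```text
10.05 [0.4285 0.0606 0.0819] [-179.851     0.2638  -90.8624] [2.1656 2.739  1.6926]
10.1 [0.4281 0.0601 0.0818] [-179.8835    0.2454  -90.8743] [0.9295 1.9822 1.2776]
```

View pics/side9.png

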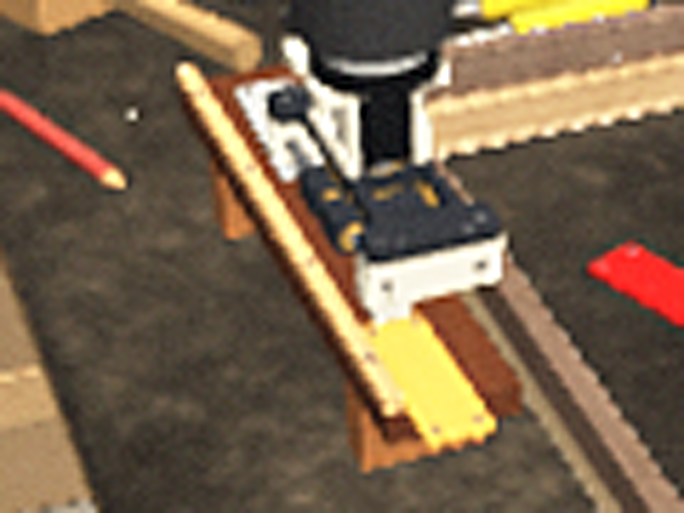

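View pics/top9.png

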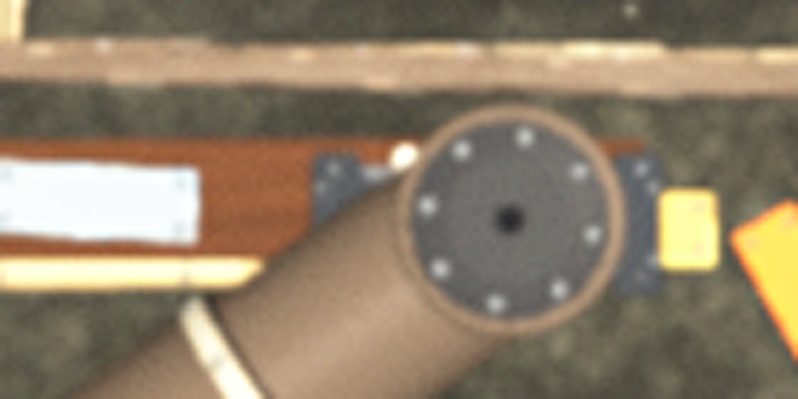

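The top view puts the outer end at column 719 and the ledge end at ~646, which is about 42 mm of overhang. The side view's (496,427) gives about 38 mm. That's on target, so I'll back away gently and rise.

Request:
{"name": "step_arm", "arguments": {"deltas": [[0,0,0,-5,0,-0.5,-1],[0,0,0,-8,0,-1,-1],[0,0,0,-5,0,-15,-1],[0,0,0,0,0,-30,-1],[0,0,0,0,0,-40,-1],[0,0,0,-30,0,-40,-1],[0,0,0,-40,0,-10,-1],[0,0,0,-40,0,0,-1],[0,0,0,-40,0,0,-1],[0,0,0,-40,0,0,-1]]}}

```text
time_s: 11.15
tcp_pos: [0.4236, 0.2706, 0.2207]
eef_rot: [179.2, -0.3, -91.3]
contact_force: [1.1, -0.1, -0.2]
gripper_width: 0.0005
```

Request:
{"name": "step_arm", "arguments": {"deltas": [[0,0,0,-40,0,0,-1],[0,0,0,-40,0,0,-1],[0,0,0,0,0,0,-1],[0,0,0,0,0,0,-1]]}}

```text
time_s: 11.55
tcp_pos: [0.4214, 0.3587, 0.2177]
eef_rot: [179.0, -0.6, -91.0]
contact_force: [0.1, 0.0, -0.2]
gripper_width: 0.0004
```

```bash
python3 -c "
from h import *
snap('side10')
snap('top10','top',(190,260,235,375))"
```

```text
11.55 [0.4214 0.3587 0.2177] [179.0086  -0.6245 -91.0271] [ 0.0914  0.0007 -0.1634]
11.6 [0.4215 0.3585 0.2177] [179.016   -0.6082 -91.0503] [0.7428 0.6142 0.4401]
```

View pics/side10.png

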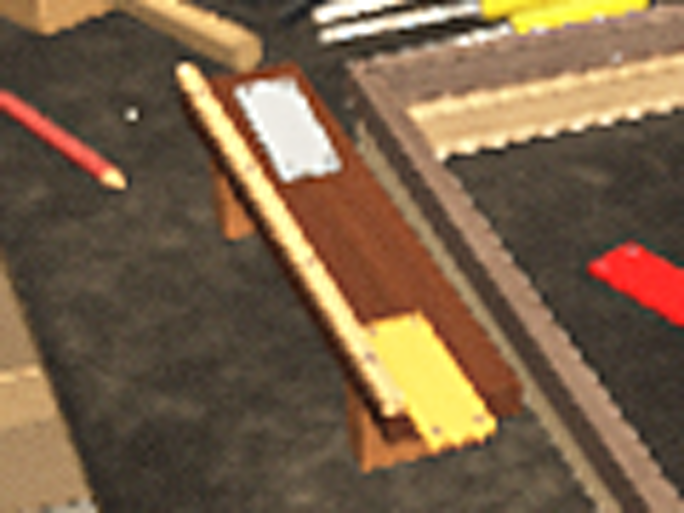

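View pics/top10.png

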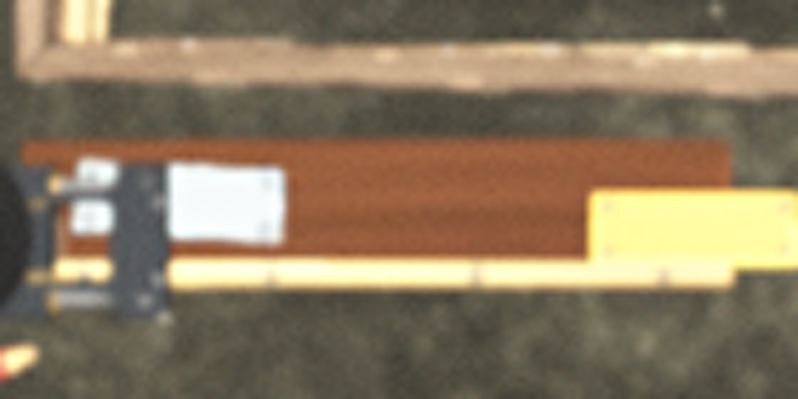

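The plate lies flat on the ledge and flush with the fence. Its inner end is at column 590 with the ledge end at 732, so about 84 mm is on the ledge and 36–40 mm overhangs. The steel plate is unchanged and the arm is clear, so I'll hand in.

```bash
python3 -c "
from h import *
print(r.close_job())"
```

```text
the job is handed in; nothing more can be done
None
```

I handed the job in at about 11.6 s, with the brass plate flat against the fence and roughly a third of it sticking out past its -y end of the ledge. The hand-in gave no verdict.

I pushed it sideways with the shut fingertips until it stopped against the fence (about 9 N). Then I pushed it along the fence from its inner end, backed away and raised the arm clear.

**Last checks:**
- **Overhang:** the readings disagreed a little, but all are within 28–52 mm. The two final-position views gave 42 mm (top) and 38 mm (side), and the top view after retracting gave about 36 mm.
- **Alignment:** the plate looks flush and parallel to the fence in both views. Blurred edges in the top view limit that reading to a few mm, so the 3 mm limit is not confirmed by measurement.
- **Other objects:** the steel plate shows no visible movement. The last pictures were close crops of the ledge, so I did not recheck the bottle, tin or jar. The arm never went near them and no force suggested contact.

**One slip:** on the first approach the tool drifted up to 88 mm, just above the plate. It made no contact, so I backed off, lowered it and pushed again.

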